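# Clamp the gear rack with the hook clamp

### The arm

A 6-joint arm with a two-finger parallel gripper is mounted at the origin on the work surface. World frame = base frame: x ahead of the robot, y to its left, z up, the work surface at z = 0. Lengths are in mm, angles in rad, forces in N, time in s.
With the tool pointing down it reaches from about 375 to 900 mm from the base axis. Payload 3.1 kg.
Tool frame: the origin (TCP) lies at the very end of the fingers, on their centre line; the grasp point (between the pads) lies 19 mm behind it; z points along the fingers, x is the direction in which the jaws open and shut, and the axes are right-handed (so a half turn about z gives the same grasp; the last joint's range is limited). The gripper opens to 85 mm and grips with 20 to 120 N. Pads are 22 mm wide; open, the fingers measure 114 mm over their backs; the gripper's body (76 mm by 85 mm) begins 54 mm behind the grasp point. The pads swing forward as they close: fully open they stand 13 mm farther back than shut.
Start: joints at [-1.46, 0.527, 1.433, -0, 1.181, -0.178], TCP at [178.624, -598.908, 231.31] pointing down, gripper open.
Joint ranges: [-3.08, 3.08], [-0.75, 2.2], [0.22, 2.44], [-1.43, 4.57], [0, 2.65], [-2.85, 2.85]. Speed limits (rad/s): [2.79, 2.79, 3.14, 3.14, 3.14, 3.14].

### API

Orientations are given as a rotation vector (axis times angle).
In Python, from bench import robot, vision gives the robot as it stands.
- The arm moves only by the tool carry_out, never from a script. Its argument "targets" is a list that holds one entry, the list of rows, each a list of 4 numbers: the shift along the tool's x, y, z in mm, then the turn about the tool's z in degrees. A call has 1 to 10 rows; each row shifts and turns the commanded pose from where the row before left it, along the tool's axes as they then stand; what a row does not reach is not made up. A row lasts 1/10 s, in which the tool goes at most 50 mm and 8.59 degrees, less where a joint would pass 70% of its speed; a pose out of reach is approached as far as the arm can. A call with a gripper value outside its range is refused whole. "fingers" is the finger opening in mm, from 0 to 85.4, set as the call begins (left out, the last holds). The fingers move at their own pace and stop on an object; the grip force is fixed at half the most. Time passes only in rows, so rows that do not move let the fingers close. It gives the time, the measured TCP pose, the force and the opening at its end, in the units of the state.
- robot.get_state(): the state, without advancing time (a new reading comes with each control period).
- vision.read_camera(name): name is "scene" or "top"; returns the picture (384x512x3 uint8, red, green, blue); there is no depth.
- vision.camera_info(name): a dict with "fov_y" (degrees; the focal length in pixels is half the picture's height over the tangent of half this angle, whatever the lens; pixels are square), "cx", "cy" (the principal point, pixels), "view" (4x4, takes a point from world to camera coordinates). Camera axes: x right, y down, z forward; pixel columns grow to the right and rows downward; lengths in mm; the calibration is good to about 2 mm. A picture is of the moment at which its call begins. camera_info takes no time and is no camera call.
- robot.hand_in(): hands the job in, once; it reports no verdict.
The state is a dict: "time": time; "q": joint angles; "dq": joint speeds; "effort": joint torques, N m; "ee_pos": TCP position; "orientation": TCP orientation; "wrist_force": force on the tool from outside, world axes, zero at the start; "moment": the same for the moment, N m; "grip_width": opening from 0.0 (shut) to 1.0 (fully open).
Only numpy, scipy, OpenCV 4.12 (cv2) and the standard library are available. Lean on these libraries where they do the work, as an engineer would, in place of code of your own. Each camera call takes 0.05 s, during which the arm holds its last target. There are 200 camera calls.

### The job

Swing the black hook clamp round until its arm stands square across the gear rack, then take the red screwdriver out of the wooden block and use it to drive the clamp's cross-recess screw clockwise until it is fully tight, keeping the bit pushed down in the recess as it turns. Stand the screwdriver fully back in either hole of the block and let go; do not turn the screw with anything but the bit, and leave the rack and the other things where they are.

Things in the scene. Friction and masses are not known exactly. Their poses are not given: they have to be found in the camera images.
- fixture: Aluminium fixture plate fixed to the bench, 150 mm (its x) by 200 mm (its y), 20 mm thick; origin at the centre of its underside, z up. A steel fence 12 mm high (x from -17.5 to -9.5 mm, along y) locates the gear rack, and an end pin 14 mm high stands at each end of the rack. The hook clamp's vertical axis is at x = +30 mm, y = 0; its grey round holder (43 mm across) stands 27 mm above the plate.
- rack: Loose steel gear rack, 25 mm (x) by 180 mm (y) by 25 mm high, 0.8 kg, lying on the plate against the fence with its teeth sideways, towards -x; origin at the centre of its underside. Its top is 45 mm above the bench.
- hook (a joint): Swing of the clamp's black hook arm about its vertical axis, rad: 0 = arm square across the rack (arm points along the fixture's -x), positive = swung counterclockwise seen from above (towards the fixture's -y). Range -0.6 to 2.0; friction of about 0.06 N m keeps it where it is left. It starts 0.7 to 1.6, and does not turn with the screw.
- hook_arm (a point): Point on the top face of the hook arm, on the arm's centre line, 45 mm from the clamp's axis. The arm is 28 mm wide with parallel sides and a rounded end, 16 mm thick, and reaches 70 mm from the axis; the hub round the axis is 40 mm across. Arm top 66 to 70 mm above the bench. x axis: from the nose towards the clamp's axis; z up.
- hook_nose (a point): Centre of the underside of the hook's nose, an 18 mm round pad under the arm, 56 mm from the axis; 1.5 to 2.7 mm above the rack's top before tightening. It stands 6 mm below the arm's underside.
- screw (a joint): Angle of the clamp screw, rad, growing as it is tightened: clockwise seen from above. It starts at 1.4 to 2.6; about 4.2 the nose meets the rack; 5.0 is fully tight, a firm stop (resistance rises by about 2.5 N m per rad beyond it). About 0.22 N m of friction turns it before that and holds it where it is left. Lead 6 mm per turn: screw and hook sink 0.95 mm per rad, so the screwdriver must follow.
- recess (a point): Centre of the floor of the cross recess in the bright steel screw head, on the clamp's axis; 70 to 74 mm above the bench. x and y along the cross's arms (turning with the screw), z up. Head 26 mm across, 10 mm high; recess 6 mm deep, arms 4 mm wide, 16 mm long; the top 3.1 mm of the walls flare by 1.8 mm. Oily (friction 0.08): a bit not kept pushed down is left behind and climbs out.
- driver: Loose screwdriver, 0.22 kg, 175 mm long, standing bit down in a hole of the block. Origin at the centre of the bit's tip, z up along the shank to the handle. Bit: a cross of two wings, each 13 mm wide and 2.5 mm thick, along x and y, 12 mm high; it seats every quarter turn. Round shank 10 mm across up to 75 mm; red and black hexagonal handle from 75 to 175 mm, 30 mm across flats, tapered over its top 8 mm. The six flats face 0, 60, 120 ... degrees from x.
- driver_grip (a point): Point on the screwdriver's axis in its handle, 140 mm above the tip: a good place to grip.
- tool_block: Wooden tool block fixed to the bench, 64 mm (x) by 120 mm (y), 80 mm high; origin at the centre of its underside. Two vertical through holes, 20 mm across, at y = +28 and -28 mm. The screwdriver stands with the foot of its handle on the block's top, so its tip is 5 mm above the bench.
- parts_bin: Yellow open bin of T-nuts, 100 by 130 by 55 mm; a bystander. Origin at the centre of its underside.
- step_block: Dark steel step block, 45 by 30 by 42 mm; a bystander. Origin at the centre of its underside.
- pot: Pale blue plastic pot, 90 mm across, 100 mm high, with two bars in it reaching 150 mm; a bystander. Origin at the centre of its underside.
There are look-alikes about, which are no part of the job. What is shaped like the driver but yellow is not meant.

How it is judged (in metres and radians):
On the way, in this order (a step that is already met when the one before it is completed fails the run):
1. the hook arm stands square across the rack (within 0.2 rad) before the screw is tightened (value of joint hook between -0.2 and 0.2 rad and value of joint screw below 2.9 rad), for 0.2 s.
2. the bit is seated in the recess, within 2 mm of its floor, pushed down with more than 2 N (horizontal distance between driver and recess below 0.003 m and z of driver in the frame of recess below 0.002 m and contact force between driver and screw above 2 N), for 0.1 s.
3. the screw is tight (at least 4.85 rad) with the bit still seated (value of joint screw above 4.85 rad and horizontal distance between driver and recess below 0.003 m and z of driver in the frame of recess below 0.002 m), for 0.1 s.
At the end, for the whole second after the job is handed in: Screw within 0.15 rad of its stop; hook arm within 0.2 rad of square, its nose pressing on the rack with over 5 N; rack within 6 mm of its start; screwdriver upright (0.12 rad), at rest, fully down in either hole of the block (tip under 12 mm above the bench) (value of joint screw above 4.85 rad and value of joint hook between -0.2 and 0.2 rad and contact force between hook and rack above 5 N and distance of rack from where it was at the start of the episode below 0.006 m and x of driver in the frame of tool_block between -0.012 and 0.012 m and (y of driver in the frame of tool_block between 0.016 and 0.04 m or y of driver in the frame of tool_block between -0.04 and -0.016 m) and height (world z) of driver below 0.012 m and angle between driver's own z axis and vertical below 0.12 rad and linear speed of driver below 0.02 m/s); the robot touches nothing.
It fails at once if the screw is turned tighter while the bit is out of the recess or more than 4 mm above its floor (velocity of joint screw above 0.5 rad/s and (horizontal distance between driver and recess above 0.006 m or z of driver in the frame of recess above 0.004 m)).
It fails at once if the gripper turns the screw (velocity of joint screw above 0.05 rad/s and contact force between the fingers and screw above 1 N).
It fails at once if the rack is shifted by more than 10 mm (distance of rack from where it was at the start of the episode above 0.01 m).
It fails at once if a bystander is moved by more than 20 mm (distance of any of parts_bin, step_block, pot from where it was at the start of the episode above 0.02 m).
It also fails if it takes over 72 s, if anything falls off the work surface, if the arm or the gripper's body presses on something with over 40 N, if the wrist force passes 120 N, or if a joint passes its speed limit or range.

## Working session

There is one attempt and no reset: what is moved stays moved. The work goes in short steps, Python scripts to look and compute and a tool call to move; the robot and the scene stay as the last step left them, time stands still between calls to the robot, and variables do not carry over. Pictures are saved under pics/ and viewed, about 8 in all and at most 12, crops included, and the job is handed in when it is done.

Besides the shell and the picture viewer there is one more tool, called after "Emit:" in YAML: its name, and indented under it one key for each argument. carry_out: Moves the arm, as the interface text tells. Its arguments: {"type":"object","properties":{"targets":{"type":"array"},"fingers":{"type":"number"}},"required":["targets"]}

```bash
mkdir -p pics; ls; python3 - <<'E'
from bench import robot, vision
import cv2,numpy as np
for n in("scene","top"):
    im=vision.read_camera(n); cv2.imwrite(f"pics/{n}0.png",im[:,:,::-1]); 
    i=vision.camera_info(n); print(n,i)
print(robot.get_state())
E
```

```text
pics
scene {'fov_y': 43.6216171005055, 'cx': 248.66467507305413, 'cy': 190.20761624129747, 'view': array([[ 6.37968797e-01,  7.69745572e-01,  2.20809617e-02,
        -4.12773420e+02],
       [ 5.36179067e-01, -4.23440860e-01, -7.30212193e-01,
        -2.10310417e+02],
       [-5.52727620e-01,  4.77691943e-01, -6.82863519e-01,
         1.56689147e+03],
       [ 0.00000000e+00,  0.00000000e+00,  0.00000000e+00,
         1.00000000e+00]])}
top {'fov_y': 43.67493570843939, 'cx': 249.96187985068224, 'cy': 193.33099999636988, 'view': array([[-3.05470425e-03, -9.99816121e-01, -1.89312814e-02,
         4.90782483e+01],
       [-9.99481580e-01,  3.65935216e-03, -3.19871985e-02,
         5.86683493e+02],
       [ 3.20505929e-02,  1.88237556e-02, -9.99308974e-01,
         1.32433886e+03],
       [ 0.00000000e+00,  0.00000000e+00,  0.00000000e+00,
         1.00000000e+00]])}
{'time': 0.1, 'q': array([-1.45952284e+00,  5.28405355e-01,  1.43377163e+00, -1.60031659e-05,
        1.18139247e+00, -1.78493010e-01]), 'dq': array([ 0.00051793, -0.00313188, -0.0006744 ,  0.00032077, -0.002192  ,
        0.00084054]), 'effort': array([ 6.43901676e-04, -4.43303919e+01, -1.78586537e+01, -2.75717193e-04,
        3.86300831e-03, -8.01145092e-06]), 'ee_pos': array([ 178.53608268, -598.28822273,  230.4125209 ]), 'orientation': array([-2.51774721e+00,  1.87657708e+00,  2.13665562e-03]), 'wrist_force': array([-0.25805655, -0.10438048,  0.08167642]), 'moment': array([0.02910397, 0.0419489 , 0.04260195]), 'grip_width': 0.997947020744448}
```

View pics/scene0.png

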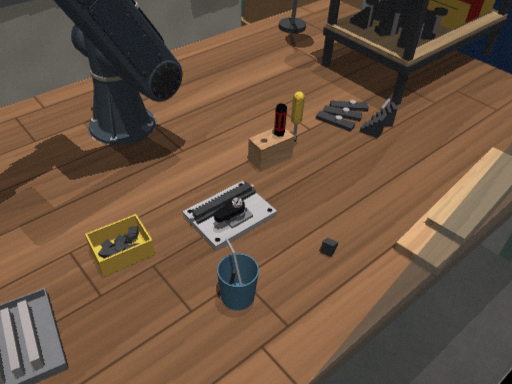

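View pics/top0.png

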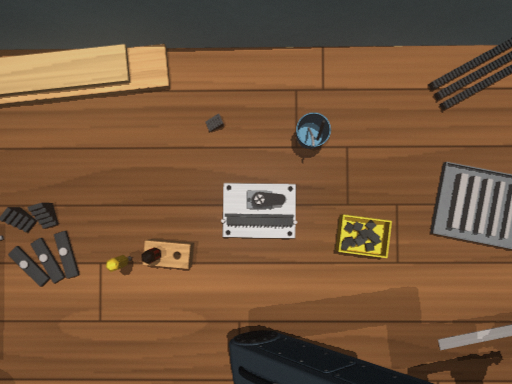

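The pictures show the plate with hook at about (259,211) in top. The arm points to the right, along −y, so the swing is about 1.5 rad. The tool block is at (168,255) with the red driver in its left hole, and the yellow look-alike is beside it at (117,264). Next I measure from colour masks and an enlarged crop.

```bash
cat > h.py <<'E'
import numpy as np, cv2
from bench import robot, vision
def cam(n):
    i=vision.camera_info(n); f=192/np.tan(np.radians(i["fov_y"]/2)); return f,i["cx"],i["cy"],np.array(i["view"])
def ray(n,uv):
    f,cx,cy,V=cam(n); R,t=V[:3,:3],V[:3,3]
    d=R.T@np.array([(uv[0]-cx)/f,(uv[1]-cy)/f,1]); return -R.T@t,d
def onz(n,uv,z):
    o,d=ray(n,uv); return (o+d*(z-o[2])/d[2])
def proj(n,p):
    f,cx,cy,V=cam(n); c=V[:3,:3]@np.array(p,float)+V[:3,3]; return np.array([f*c[0]/c[2]+cx,f*c[1]/c[2]+cy])
def two(a,b):
    (o1,d1),(o2,d2)=ray("scene",a),ray("top",b)
    s=np.linalg.lstsq(np.c_[d1,-d2],o2-o1,rcond=None)[0]; p,q=o1+s[0]*d1,o2+s[1]*d2
    return (p+q)/2,np.linalg.norm(p-q)
def state():
    s=robot.get_state(); R=cv2.Rodrigues(np.array(s["orientation"]))[0]
    print("t",round(s["time"],2),"tcp",s["ee_pos"].round(1),"yaw x",round(np.degrees(np.arctan2(R[1,0],R[0,0])),1),"z",R[:,2].round(3),"q",s["q"].round(2),"F",s["wrist_force"].round(1),"M",s["moment"].round(2),"g",round(s["grip_width"]*85.4,1)); return s,R
E
python3 - <<'E'
from h import *
np.set_printoptions(suppress=True,precision=1)
t=cv2.imread("pics/top0.png");s=cv2.imread("pics/scene0.png")
a=cv2.resize(t[175:285,100:310],None,fx=3.8,fy=3.8,interpolation=cv2.INTER_CUBIC)
b=cv2.resize(s[80:250,170:350],None,fx=3.2,fy=3.2,interpolation=cv2.INTER_CUBIC)
cv2.imwrite("pics/ct.png",a);cv2.imwrite("pics/cs.png",b)
def rect(n,im,lo,hi,box,z):
    h=cv2.cvtColor(im,cv2.COLOR_BGR2HSV);m=cv2.inRange(h,np.array(lo),np.array(hi));x0,y0,x1,y1=box
    k=np.zeros_like(m);k[y0:y1,x0:x1]=m[y0:y1,x0:x1]
    c=max(cv2.findContours(k,cv2.RETR_EXTERNAL,cv2.CHAIN_APPROX_NONE)[0],key=cv2.contourArea)
    r=cv2.minAreaRect(c);P=np.array([onz(n,p,z) for p in cv2.boxPoints(r)])
    print(n,r,"\n",P[:,:2],"ctr",P.mean(0),"sides",np.linalg.norm(P[1]-P[0]),np.linalg.norm(P[2]-P[1]),"ang",np.degrees(np.arctan2(*(P[1]-P[0])[1::-1])));return k
rect("top",t,(0,0,150),(180,60,255),(205,165,315,255),20)
rect("top",t,(8,60,120),(25,200,255),(142,235,200,275),80)
for n,im,box in(("top",t,(130,235,180,270)),("scene",s,(265,95,292,145))):
    h=cv2.cvtColor(im,cv2.COLOR_BGR2HSV);m=(((h[...,0]<6)|(h[...,0]>172))&(h[...,1]>150)&(h[...,2]>50))
    y,x=np.nonzero(m);k=(x>box[0])&(x<box[2])&(y>box[1])&(y<box[3]);print(n,"red",x[k].mean(),y[k].mean(),x[k].min(),x[k].max(),y[k].min(),y[k].max())
E
```

```text
top ((258.7168273925781, 210.22531127929688), (75.0438003540039, 53.7977409362793), 1.1017061471939087) 
 [[467.9 128.1]
 [616.5 125. ]
 [611.7 -82.3]
 [463.6 -78.6]] ctr [539.9  23.1  20. ] sides 148.58624013971672 207.40487284870574 ang -1.1686773748478216
top ((170.5, 251.5), (33.0, 57.0), 90.0) 
 [[475.5 331.4]
 [475.2 180.5]
 [388.6 180.5]
 [388.7 331. ]] ctr [432.  255.9  80. ] sides 150.9271138611761 86.60360015318192 ang -90.11560511478069
top red 156.2 251.2 151 158 249 257
scene red 280.14912280701753 121.4298245614035 275 286 112 130
```

View pics/ct.png

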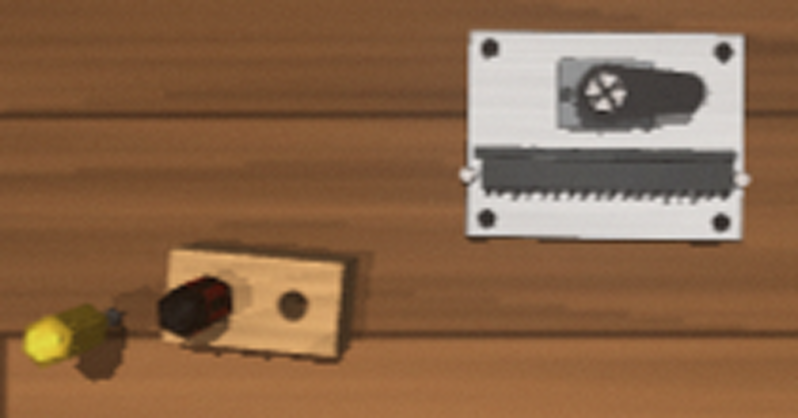

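View pics/cs.png

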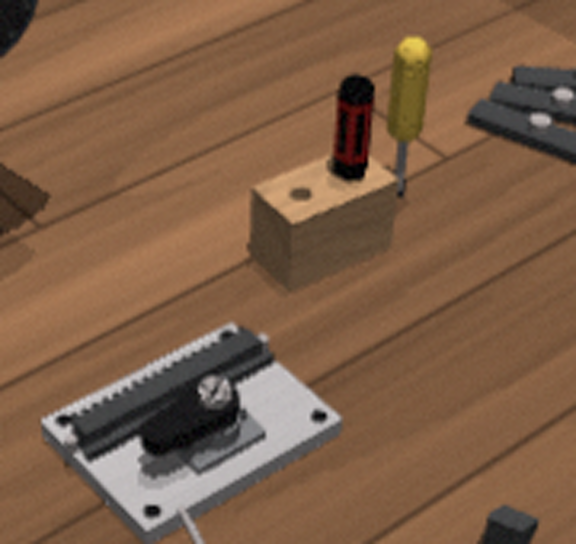

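```bash
python3 - <<'E'
from h import *
np.set_printoptions(suppress=True,precision=1)
T=lambda u,v:(100+(u+.5)/3.8-.5,175+(v+.5)/3.8-.5)
S=lambda u,v:(170+(u+.5)/3.2-.5,80+(v+.5)/3.2-.5)
print("head",two(S(214,389),T(604,92)),onz("top",T(604,92),82),onz("scene",S(214,389),82))
print("hole2",two(S(300,194),T(292,305)),onz("top",T(292,305),80),onz("scene",S(300,194),80))
c=[onz("top",T(*p),80) for p in((170,250),(353,263),(342,360),(163,342))]
print("block",np.array(c),np.mean(c,0))
print("handletop",onz("top",T(178,316),180),onz("scene",S(354,82),178),two(S(354,82),T(178,316)))
print("handlefoot",onz("scene",S(348,173),80))
print("armend",onz("top",T(705,92),66)," yellow",two(S(413,47),T(45,340)),onz("top",T(115,318),0),onz("scene",S(400,193),0))
print("plate corners scene",[onz("scene",S(*p),20)[:2] for p in((42,420),(233,324),(341,418),(150,534))])
s=cv2.imread("pics/scene0.png");t=cv2.imread("pics/top0.png")
a=cv2.resize(t[189:209,249:269],(400,400),interpolation=cv2.INTER_CUBIC);b=cv2.resize(s[192:212,227:247],(400,400),interpolation=cv2.INTER_CUBIC)
cv2.imwrite("pics/head.png",np.hstack([a,b]))
E
```

```text
head (array([569.7,  22.7,  79.1]), np.float64(0.97287398547726)) [569.9  23.1  82. ] [571.7  20.5  82. ]
hole2 (array([423. , 239.3,  82.1]), np.float64(0.7038171277095201)) [423. 240.  80.] [420.7 240.9  80. ]
block [[461.2 325.1  80. ]
 [452.  197.6  80. ]
 [385.  205.2  80. ]
 [397.5 329.7  80. ]] [423.9 264.4  80. ]
handletop [425.7 295.8 180. ] [422.3 297.  178. ] (array([425.2, 295.1, 180.3]), np.float64(1.45752198982332))
handlefoot [423.9 296.9  80. ]
armend [570.  -47.6  66. ]  yellow (array([409.7, 382.4, 175.2]), np.float64(0.72827749757165)) [405.9 384.9   0. ] [403.3 392.7   0. ]
plate corners scene [array([463.1, -73.3]), array([468.8, 124.4]), array([614.5, 121.3]), array([616. , -77.2])]
```

View pics/head.png

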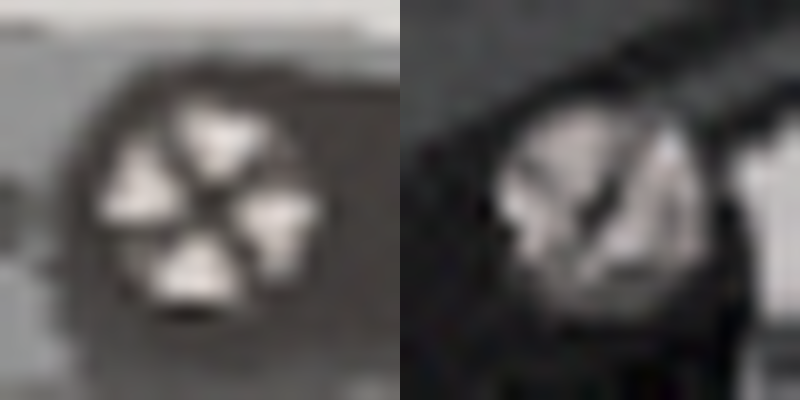

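Both views agree: head at (570, 22.5), red driver at (424.5, 296), free hole at (422.5, 240), and the cross arms at about 32° mod 90. The arm points to −y, so hook is about 1.55. Before moving there I check how far the pot's leaning bar reaches.

```bash
python3 - <<'E'
from h import *
np.set_printoptions(suppress=True,precision=1)
print("pot",onz("top",(313,130),100)); print("bar",two((227,239),(302,160)),onz("scene",(227,239),150),onz("top",(302,160),150),onz("top",(302,160),0))
s=cv2.imread("pics/scene0.png");t=cv2.imread("pics/top0.png")
a=cv2.resize(t[105:170,280:340],(360,390),interpolation=cv2.INTER_CUBIC);b=cv2.resize(s[230:310,210:270],(360,480),interpolation=cv2.INTER_CUBIC)
cv2.imwrite("pics/pot.png",np.hstack([np.vstack([a,np.zeros((90,360,3),np.uint8)]),b])); state()
E
```

```text
pot [ 748.2 -119.1  100. ]
bar (array([670.6, -88.2, 104.8]), np.float64(3.364175077886296)) [ 703.1 -110.8  150. ] [665.  -85.5 150. ] [680.2 -99.    0. ]
t 0.1 tcp [ 178.5 -598.3  230.4] yaw x -73.4 z [-0.  0. -1.] q [-1.5  0.5  1.4 -0.   1.2 -0.2] F [-0.3 -0.1  0.1] M [0. 0. 0.] g 85.2
```

View pics/pot.png

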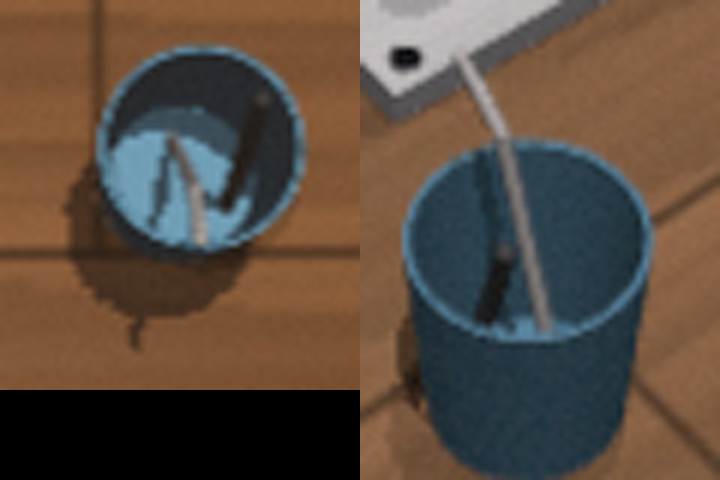

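Emit:
carry_out:
  targets:
    - [[-27,-36,0,0],[-27,-36,0,0],[-27,-36,0,0],[-27,-36,0,0],[-27,-36,0,0],[-27,-36,0,0],[-27,-36,0,0],[-27,-36,0,0],[-27,-36,0,0],[-27,-36,0,0]]
  fingers: 0

```text
time: 1.1
ee_pos: [447.1, -235.5, 231.1]
orientation: [-2.519, 1.878, 0.001]
wrist_force: [0.3, -1.0, 0.5]
grip_width: -0.001
```

Emit:
carry_out:
  targets:
    - [[-27,-36,0,0],[-27,-36,0,0],[-27,-36,0,0],[-27,-36,0,0],[-27,-36,0,0],[-27,-36,0,0],[0,0,5,-8.2],[0,0,10,-8.2],[0,0,15,-8.2],[0,0,20,-8.2]]

```text
time: 2.1
ee_pos: [607.6, -20.0, 181.1]
orientation: [-2.95, 1.08, -0.002]
wrist_force: [-0.6, 0.7, 0.2]
grip_width: 0.0
```

Emit:
carry_out:
  targets:
    - [[0,0,20,-8.2],[0,0,20,-8.2],[0,0,10,-8.2],[0,0,0,-8.2],[0,0,0,-7.8],[0,0,0,0],[0,0,0,0]]

```text
time: 2.8
ee_pos: [607.0, -20.3, 131.0]
orientation: [-3.141, 0.004, 0.001]
wrist_force: [-0.0, 0.2, -0.1]
grip_width: -0.004
```

```bash
python3 -c "from h import *; state()"
```

```text
t 2.8 tcp [607.  -20.3 131. ] yaw x -0.2 z [-0.001  0.    -1.   ] q [-0.22  0.63  1.57  0.    0.95 -0.21] F [-0.   0.2 -0.1] M [-0.01 -0.02  0.05] g -0.3
```

Emit:
carry_out:
  targets:
    - [[0,0,25,0],[0,0,25,0],[0,0,18,0],[0,0,6,0],[0,0,0,0],[-4.5,0,0,0],[-4,0,0,0],[-4.65,2.75,0,6],[-4.65,2.75,0,6],[-4.65,2.75,0,6]]

```text
time: 3.8
ee_pos: [585.3, -27.3, 58.7]
orientation: [-3.102, 0.499, -0.007]
wrist_force: [2.1, -0.0, -0.2]
grip_width: 0.002
```

Emit:
carry_out:
  targets:
    - [[-4.65,2.75,0,6],[-4.65,2.75,0,6],[-4.65,2.75,0,6],[-4.65,2.75,0,6],[-4.65,2.75,0,6],[-4.65,2.75,0,6],[-4.65,2.75,0,6],[-4.65,2.75,0,6],[-4.65,2.75,0,6],[-4.65,2.75,0,6]]

```text
time: 4.8
ee_pos: [535.6, -14.8, 58.8]
orientation: [-2.435, 1.982, -0.008]
wrist_force: [2.4, -0.8, 0.2]
grip_width: -0.002
```

```bash
python3 - <<'E'
from h import *
state()
s=vision.read_camera("scene")[:,:,::-1];t=vision.read_camera("top")[:,:,::-1]
a=cv2.resize(t[175:245,215:305],None,fx=4.4,fy=4.4,interpolation=cv2.INTER_CUBIC);b=cv2.resize(s[160:250,170:290],(400,300),interpolation=cv2.INTER_CUBIC)
b=cv2.copyMakeBorder(b,0,max(0,a.shape[0]-300),0,0,0)
a=cv2.copyMakeBorder(a,0,b.shape[0]-a.shape[0],0,0,0);cv2.imwrite("pics/hook1.png",np.hstack([a,b]))
E
```

```text
t 4.8 tcp [535.6 -14.8  58.8] yaw x -78.3 z [ 0.005 -0.001 -1.   ] q [-0.24  0.68  1.79 -0.    0.67  1.13] F [ 2.4 -0.8  0.2] M [-0.2  -0.25  0.  ] g -0.1
```

View pics/hook1.png

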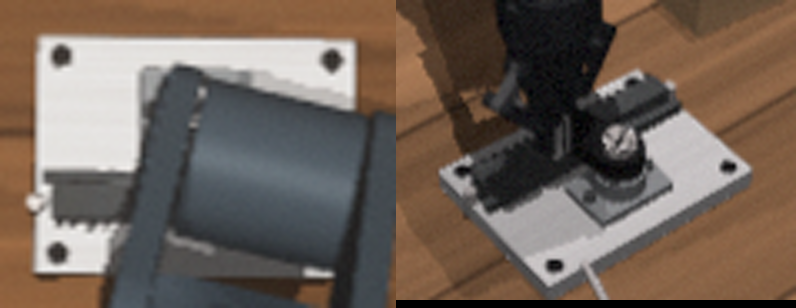

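Emit:
carry_out:
  targets:
    - [[-5.05,2.95,0,6.5],[-5.05,2.95,0,6.5],[0,0,0,0],[8,0,0,0],[8,0,0,0],[0,0,-40,0],[0,0,-40,0],[0,0,-40,0],[0,0,-40,0],[-30,10,0,0]]

```text
time: 5.9
ee_pos: [522.7, 5.1, 223.0]
orientation: [-2.194, 2.238, -0.021]
wrist_force: [2.2, 0.6, -0.0]
grip_width: -0.001
```

Emit:
carry_out:
  targets:
    - [[-45,15.5,0,0],[-45,15.5,0,0],[-45,15.5,0,0],[-45,15.5,0,0],[-45,15.5,0,0],[-45,15.5,0,0],[0,0,0,-8.5],[0,0,0,-8.5],[0,0,0,-8.5],[0,0,0,-8.5]]
  fingers: 65

```text
time: 6.9
ee_pos: [428.7, 280.1, 217.1]
orientation: [2.766, -1.488, -0.001]
wrist_force: [0.2, 0.7, 0.3]
grip_width: 0.761
```

Emit:
carry_out:
  targets:
    - [[0,0,0,-8.5],[0,0,0,-8.5],[0,0,0,-8.5],[0,0,0,-8.5],[0,0,0,-8.5],[0,0,0,-8.5],[0,0,0,-8.5],[0,0,0,-8.5],[0,0,0,-8.5],[0,0,0,-8.5]]

```text
time: 7.9
ee_pos: [428.8, 279.8, 217.1]
orientation: [3.045, 0.771, -0.001]
wrist_force: [-1.0, 0.1, 0.3]
grip_width: 0.761
```

Emit:
carry_out:
  targets:
    - [[0,0,0,-8.5],[0,0,0,-8.5],[0,0,0,-8.5],[0,0,0,-8.5],[0,0,0,-8.5],[0,0,0,-8.5],[0,0,0,-8.5],[0,0,0,-8.5],[0,0,0,-8.5],[0,0,0,-8.5]]

```text
time: 8.9
ee_pos: [428.8, 279.8, 217.1]
orientation: [-1.724, -2.626, 0.001]
wrist_force: [-0.3, -0.2, -0.4]
grip_width: 0.763
```

```bash
python3 - <<'E'
from h import *
s,R=state()
print("to driver, tool axes:",(R.T@(np.array([424.5,296.3,126])-s["ee_pos"])).round(1))
s=vision.read_camera("scene")[:,:,::-1];t=vision.read_camera("top")[:,:,::-1]
cv2.imwrite("pics/s2.png",s);cv2.imwrite("pics/t2.png",t)
a=cv2.resize(t[175:245,215:305],(450,350),interpolation=cv2.INTER_CUBIC);b=cv2.resize(s[80:200,230:310],(330,495),interpolation=cv2.INTER_CUBIC)
a=cv2.copyMakeBorder(a,0,145,0,0,0);cv2.imwrite("pics/hook2.png",np.hstack([a,b]))
E
```

```text
t 8.9 tcp [428.8 279.8 217.1] yaw x 113.4 z [-0.001 -0.    -1.   ] q [ 0.36  0.4   1.73 -0.    1.02 -1.62] F [-0.3 -0.2 -0.4] M [ 0.04 -0.06  0.  ] g 65.1
to driver, tool axes: [16.9  2.7 91.1]
```

View pics/hook2.png

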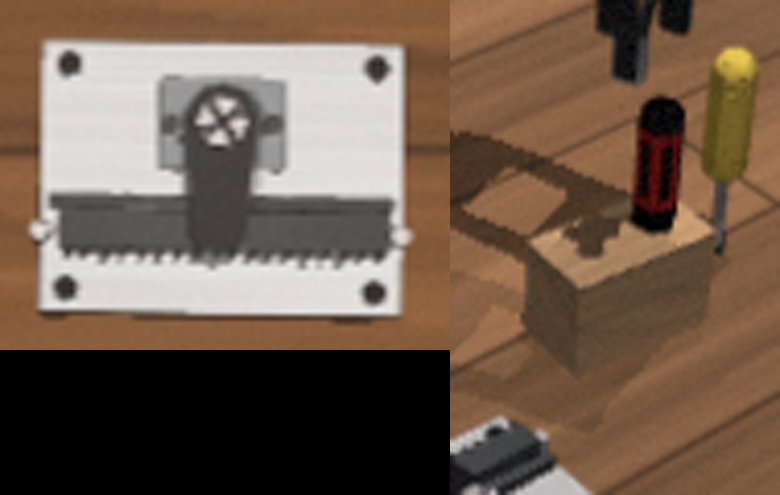

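Emit:
carry_out:
  targets:
    - [[16.9,2.7,0,0],[0,0,0,-8.3],[0,0,0,-8.3],[0,0,25,0],[0,0,25,0],[0,0,25,0],[0,0,16,0],[0,0,0,0]]

```text
time: 9.8
ee_pos: [423.1, 296.1, 124.2]
orientation: [-1.34, -2.838, 0.006]
wrist_force: [0.1, -0.1, 0.7]
grip_width: 0.759
```

Emit:
carry_out:
  targets:
    - [[0,0,0,0],[0,0,0,0],[0,0,0,0],[0,0,0,0],[0,0,0,0],[0,0,0,0],[0,0,0,0],[0,0,0,0]]
  fingers: 0

```text
time: 10.6
ee_pos: [425.5, 297.6, 127.6]
orientation: [1.337, 2.841, 0.003]
wrist_force: [0.6, -0.9, 7.0]
grip_width: 0.392
```

```bash
python3 -c "from h import *; state()"
```

```text
t 10.6 tcp [425.5 297.6 127.6] yaw x 129.6 z [ 0.003  0.001 -1.   ] q [ 0.39  0.54  1.8  -0.    0.8  -1.87] F [ 0.6 -0.9  7. ] M [-0.1  -0.05 -0.04] g 33.4
```

Emit:
carry_out:
  targets:
    - [[0,0,0,0],[0,0,0,0],[0,0,0,7.5],[0,0,0,7.5],[0,0,0,0]]
  fingers: 48

```text
time: 11.1
ee_pos: [424.0, 297.1, 126.0]
orientation: [-1.697, -2.643, 0.001]
wrist_force: [0.9, 0.2, -0.1]
grip_width: 0.561
```

Emit:
carry_out:
  targets:
    - [[0,0,0,0],[0,0,0,0],[0,0,0,0],[0,0,0,0],[0,0,0,0],[0,0,0,0]]
  fingers: 0

```text
time: 11.7
ee_pos: [424.2, 297.2, 126.3]
orientation: [-1.696, -2.644, 0.001]
wrist_force: [-0.9, -0.8, 1.0]
grip_width: 0.374
```

```bash
python3 -c "from h import *; state()"
```

```text
t 11.7 tcp [424.2 297.2 126.3] yaw x 114.6 z [-0.001 -0.    -1.   ] q [ 0.4   0.54  1.8   0.    0.8  -1.61] F [-0.9 -0.8  1. ] M [-0.06  0.26  0.05] g 31.9
```

Emit:
carry_out:
  targets:
    - [[0,0,0,0],[0,0,0,0],[0,0,0,7],[0,0,0,0]]
  fingers: 45

```text
time: 12.1
ee_pos: [424.7, 297.3, 126.3]
orientation: [1.855, 2.535, 0.001]
wrist_force: [-0.1, -0.2, -0.5]
grip_width: 0.527
```

Emit:
carry_out:
  targets:
    - [[0,0,0,0],[0,0,0,0],[0,0,0,0],[0,0,0,0],[0,0,0,0],[0,0,0,0]]
  fingers: 0

```text
time: 12.7
ee_pos: [424.6, 297.1, 126.5]
orientation: [1.855, 2.535, 0.0]
wrist_force: [0.2, -1.4, 3.6]
grip_width: 0.358
```

```bash
python3 -c "from h import *; state()"
```

```text
t 12.7 tcp [424.6 297.1 126.5] yaw x 107.6 z [ 0. -0. -1.] q [ 0.39  0.54  1.8  -0.    0.8  -1.48] F [ 0.2 -1.4  3.6] M [-0.31 -0.02  0.01] g 30.5
```

Emit:
carry_out:
  targets:
    - [[0,0,-5,0],[0,0,-10,0],[0,0,-20,0],[0,0,-20,0],[0,0,-20,0],[0,0,-20,0],[0,0,-5,0],[0,0,0,0]]

```text
time: 13.5
ee_pos: [424.7, 297.5, 227.1]
orientation: [1.855, 2.535, 0.003]
wrist_force: [-0.5, 0.8, -2.7]
grip_width: 0.359
```

Emit:
carry_out:
  targets:
    - [[-25,4.6,0,0],[-38.2,6.95,0,0],[-38.2,6.95,0,0],[-38.2,6.95,0,0],[-38.2,6.95,0,0],[-38.2,6.95,0,0],[-38.2,6.95,0,0],[-35,6.3,0,0],[-16.4,3,0,0],[0,0,0,0]]

```text
time: 14.5
ee_pos: [570.4, 20.8, 225.0]
orientation: [-1.859, -2.531, 0.001]
wrist_force: [-0.4, 0.0, -2.9]
grip_width: 0.361
```

```bash
python3 - <<'E'
from h import *
state()
s=vision.read_camera("scene")[:,:,::-1];cv2.imwrite("pics/s3.png",s);s0=cv2.imread("pics/s2.png")
b=cv2.resize(s[120:220,190:280],(540,600),interpolation=cv2.INTER_CUBIC);cv2.imwrite("pics/bit.png",b)
# head centroid in the free picture
for im,n,b in((s0,"scene",(225,190,250,215)),(cv2.imread("pics/t2.png"),"top",(249,189,269,209))):
    g=im[b[1]:b[3],b[0]:b[2]].min(2);m=(g>110).astype(np.uint8);(x,y),r=cv2.minEnclosingCircle(cv2.findNonZero(m));print(n,x+b[0],y+b[1],r,onz(n,(x+b[0],y+b[1]),81))
E
```

```text
t 14.5 tcp [570.4  20.8 225. ] yaw x 107.4 z [-0.001  0.    -1.   ] q [-0.16  0.46  1.58 -0.    1.1  -2.03] F [-0.4  0.  -2.9] M [ 0.01 -0.04  0.02] g 30.8
scene 237.0 205.5 14.705541610717773 [583.51214712  12.55866355  81.        ]
top 258.5 198.5 13.435129165649414 [570.85741321  23.31386335  81.        ]
```

View pics/bit.png

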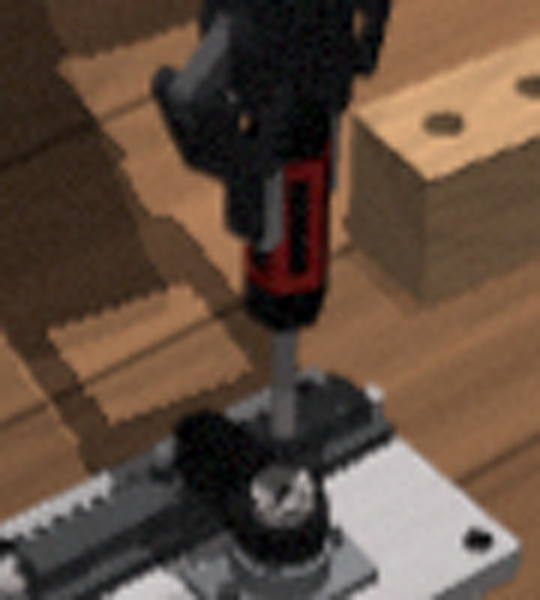

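```bash
python3 - <<'E'
from h import *
C=lambda u,v:np.array((190+(u+.5)/6-.5,120+(v+.5)/6-.5))
np.set_printoptions(suppress=True,precision=2)
print("head obs",C(280,494),"foot obs",C(285,332),"tip obs",C(284,437))
for z in(81,103.5,178.5):print(z,proj("scene",(570.4,20.8,z)))
print("head 570,22.5,80:",proj("scene",(570,22.5,80)), "+1mm x,y:",proj("scene",(571,22.5,80)),proj("scene",(570,23.5,80)))
E
```

```text
head obs [236.25 201.92] foot obs [237.08 174.92] tip obs [236.92 192.42]
81 [236.3  201.17]
103.5 [236.34 194.7 ]
178.5 [236.49 171.84]
head 570,22.5,80: [236.73 201.08] +1mm x,y: [236.98 201.3 ] [237.04 200.9 ]
```

Emit:
carry_out:
  targets:
    - [[1.1,-1.5,5,0],[0,0,8,0],[0,0,4,0],[0,0,0,0]]

```text
time: 14.95
ee_pos: [567.0, 24.4, 208.3]
orientation: [-1.852, -2.535, 0.002]
wrist_force: [-0.3, -0.6, -1.9]
grip_width: 0.362
```

```bash
python3 - <<'E'
from h import *
state()
s=vision.read_camera("scene")[:,:,::-1];cv2.imwrite("pics/s4.png",s);s2=cv2.imread("pics/s2.png")
np.set_printoptions(linewidth=200)
print("cols 228..246 shank");[print(r,s[r,228:247].mean(1).astype(int)) for r in range(178,210)]
print("head free");[print(r,s2[r,228:247].mean(1).astype(int)) for r in range(194,212)]
E
```

```text
t 14.95 tcp [567.   24.4 208.3] yaw x 107.7 z [-0.003  0.    -1.   ] q [-0.15  0.48  1.6   0.    1.06 -2.03] F [-0.3 -0.6 -1.9] M [ 0.   -0.02 -0.03] g 30.9
cols 228..246 shank
178 [ 98  97 101  71  49  52  36  22  14  16  24  34  53  64  85 104 104 100 103]
179 [100 101 100  83  61  48  53  49  44  47  45  67 102 106 104 105 103 101 103]
180 [101 103  99  98  74  57  54  57  65  66  66  58  89  95 101 101 101 103 100]
181 [ 99  98  86  88  88  64  54  58  66  64  65  66  72  85 100 101  93  91  97]
182 [ 87  84  57  53  53  54  57  57  66  69  69  73  91  93  98 102  67  54  71]
183 [51 54 52 53 55 57 54 61 66 67 65 64 50 50 72 93 60 41 36]
184 [56 53 53 56 56 63 75 72 68 68 65 49 15 25 27 45 49 40 34]
185 [ 56  56  53  62  75  83 109  87  72  66  66  48  32  29  36  39  38  37  40]
186 [ 53  63  77  84 107 107 105  87  64  66  64  52  40  33  33  40  37  37  39]
187 [ 72  87 106 103 106  98  98  83  68  70  67  50  39  42  38  37  39  35  36]
188 [ 99 105 105 104  95  67  70  73  67  74  69  54  42  39  41  39  42  37  39]
189 [84 92 88 91 67 40 35 46 65 79 79 60 41 40 36 36 39 40 
[... 2106 characters left out ...]
64  25 127 181 186]
203 [ 32  24  24  32  55 160 149 118  61 132 174 144 111 123  57  25  90 177 190]
204 [ 23  25  27  29  61 144 114  97 108 156 164 122 116 128  62  26  60 179 192]
205 [ 16  26  27  22  51  71 101  99 136  93  70  76  87  58  30  30  62 180 189]
206 [ 10   7  23  25  40  58  82  96  84  74  77  76  60  30  31  25  51 168 182]
207 [ 11   5  10  21  24  26  50  66  70  59  67  49  27  26  26  14  36 132 143]
208 [26  4  7 16 18 17 27 25 30 18 25 25 29 22  9  6 25 67 69]
209 [51 25 12 12  1  9 21 28 17 21 24 23 18 15  4 18 50 63 62]
210 [62 39  7  4  3 17  8 10 13 17  9 11  4 18 12 12 92 68 51]
211 [ 60  71  34  12  11  11  16  19  16   3   7  12  11  11  15  27 114  94  98]
```

```bash
python3 -c "
from h import *; s,R=state(); print(R.T@np.array([-1.08,-1.31,0]))"
```

```text
t 15.0 tcp [567.5  24.1 208.8] yaw x 107.7 z [-0.001  0.    -1.   ] q [-0.15  0.48  1.6   0.    1.06 -2.03] F [-0.1  0.5 -1.9] M [ 0.02  0.03 -0.02] g 31.1
[-9.20447885e-01 -1.42663050e+00  1.05589955e-03]
```

Emit:
carry_out:
  targets:
    - [[-0.9,-1.4,0,0],[0,0,1,0],[0,0,1,0],[0,0,0,0]]

```text
time: 15.4
ee_pos: [567.0, 22.0, 207.3]
orientation: [-1.856, -2.535, -0.0]
wrist_force: [1.0, 0.2, -3.8]
grip_width: 0.358
```

```bash
python3 -c "
from h import *; s,R=state()
for i in range(2):
    s=vision.read_camera('scene')[:,:,::-1].astype(int); state(); print(s[190:195,230:245].mean((0,2)).astype(int))
    np.set_printoptions(linewidth=200); print(s[196:204,228:247].mean(2).astype(int))"
```

```text
t 15.4 tcp [567.   22.  207.3] yaw x 107.6 z [ 0.  0. -1.] q [-0.16  0.48  1.6   0.    1.06 -2.04] F [ 1.   0.2 -3.8] M [-0.    0.03  0.02] g 30.6
t 15.45 tcp [567.1  22.  207.3] yaw x 107.6 z [ 0. -0. -1.] q [-0.16  0.48  1.6  -0.    1.06 -2.04] F [-0.3 -0.5 -2.3] M [-0.    0.02 -0.05] g 30.9
[17 25 32 31 37 68 84 85 70 42 32 33 31 30 38]
[[  6   1   1  16  12   9  34  62  71  77  51  33  21  42  39  40  61  49  31]
 [ 15   9   8   3  12   8  27  37  37  50  32  39  37  39  37  26  33  35  58]
 [ 13  17   8   9  14  35  40  37  31  32  33  62 109  56  19  26  35  55 130]
 [  7  10  10  14  45  61  70  52  37  46  60 112 173  98  37  34 111 138 191]
 [  8  12  16  26  91  83  69  59  43  57  87 139 146 119  46  49 183 200 198]
 [ 14  13  18  38 130 124  91  81  51  15  86 128 129 134  61  52 174 197 198]
 [ 19  19  24  31 144 150 130 104  43  56 125 131 101 116  60  22 133 188 195]
 [ 18  27  18  29  57 140 133 109  55 119 150 126 106 115  55  27  95 185 194]]
t 15.5 tcp [567.1  22.  207.4] yaw x 107.6 z [ 0.  0. -1.] q [-0.16  0.48  1.6   0.    1.06 -2.04] F [ 0.7  0.3 -2.4] M [-0.01 -0.04  0.02] g 30.4
[19 25 32 31 36 69 82 86 70 43 33 33 25 28 35]
[[  7  12   7  15  10  18  32  66  72  77  58  38  34  42  41  35  62  49  37]
 [ 14  15   8  18   9   1  28  35  35  47  39  40  36  37  31  28  35  34  58]
 [  6  10   3   6  15  34  44  37  29  33  38  62 107  57  32  26  37  58 130]
 [ 11   6  13  14  43  64  69  53  37  45  59 111 178  97  31  30 109 135 191]
 [  5   7  14  26  89  83  71  65  44  56  88 137 145 119  51  52 187 200 196]
 [ 17  18  24  39 131 122  94  76  50  14  86 129 132 136  61  49 176 197 196]
 [ 18  24  27  27 144 148 129 101  43  58 124 131 101 118  58  29 132 189 194]
 [ 24  22  21  32  58 142 134 105  49 120 148 128 103 116  55  26  96 185 195]]
```

Emit:
carry_out:
  targets:
    - [[0,0,1.5,0],[0,0,1.5,0],[0,0,1.5,0],[0,0,1.5,0],[0,0,1,0],[0,0,1,0],[0,0,0,0]]

```text
time: 16.2
ee_pos: [567.0, 22.1, 199.1]
orientation: [-1.855, -2.535, 0.0]
wrist_force: [0.2, -0.1, -3.1]
grip_width: 0.361
```

```bash
python3 -c "
from h import *; s,R=state()"
```

```text
t 16.2 tcp [567.   22.1 199.1] yaw x 107.6 z [-0.  0. -1.] q [-0.16  0.49  1.61  0.    1.04 -2.04] F [ 0.2 -0.1 -3.1] M [ 0.01 -0.05  0.02] g 30.8
```

Emit:
carry_out:
  targets:
    - [[0,0,0.8,0],[0,0,0.8,0],[0,0,0.8,0],[0,0,0,0]]

```text
time: 16.6
ee_pos: [567.3, 21.9, 197.0]
orientation: [1.855, 2.535, 0.0]
wrist_force: [1.2, -0.5, -1.3]
grip_width: 0.363
```

Emit:
carry_out:
  targets:
    - [[0,0,0.8,0],[0,0,0.8,0],[0,0,0,0]]

```text
time: 16.9
ee_pos: [567.5, 21.8, 195.3]
orientation: [1.855, 2.534, 0.0]
wrist_force: [0.7, -0.2, -2.6]
grip_width: 0.36
```

```bash
python3 -c "
from h import *; s,R=state()"
```

```text
t 16.9 tcp [567.5  21.8 195.3] yaw x 107.6 z [ 0.001 -0.    -1.   ] q [-0.16  0.5   1.62 -0.    1.03 -2.04] F [ 0.7 -0.2 -2.6] M [-0.23 -0.23  0.01] g 30.7
```

Emit:
carry_out:
  targets:
    - [[0,0,0.8,0],[0,0,0.8,0],[0,0,0,0]]

```text
time: 17.2
ee_pos: [567.5, 21.9, 193.9]
orientation: [1.855, 2.534, 0.0]
wrist_force: [1.5, -1.1, -2.2]
grip_width: 0.359
```

```bash
python3 -c "
from h import *; s,R=state()"
```

```text
t 17.2 tcp [567.5  21.9 193.9] yaw x 107.6 z [ 0.001 -0.    -1.   ] q [-0.16  0.5   1.62 -0.    1.03 -2.04] F [ 1.5 -1.1 -2.2] M [-0.34 -0.36 -0.06] g 30.6
```

Emit:
carry_out:
  targets:
    - [[0,0,0.8,0],[0,0,0.8,0],[0,0,0,0]]

```text
time: 17.5
ee_pos: [567.9, 22.0, 193.7]
orientation: [1.854, 2.534, 0.002]
wrist_force: [-1.1, -0.7, 7.9]
grip_width: 0.359
```

```bash
python3 - <<'E'
from h import *
state()
s=vision.read_camera("scene")[:,:,::-1];state()
cv2.imwrite("pics/seat.png",cv2.resize(s[150:225,195:275],(640,600),interpolation=cv2.INTER_CUBIC))
E
```

```text
t 17.5 tcp [567.9  22.  193.7] yaw x 107.6 z [ 0.002 -0.    -1.   ] q [-0.16  0.5   1.62  0.    1.02 -2.04] F [-1.1 -0.7  7.9] M [-0.17  0.05 -0.06] g 30.7
t 17.55 tcp [567.9  22.  193.7] yaw x 107.6 z [ 0.002 -0.    -1.   ] q [-0.16  0.5   1.62  0.    1.02 -2.04] F [-0.8 -0.1  7.3] M [-0.19  0.09 -0.03] g 30.6
```

View pics/seat.png

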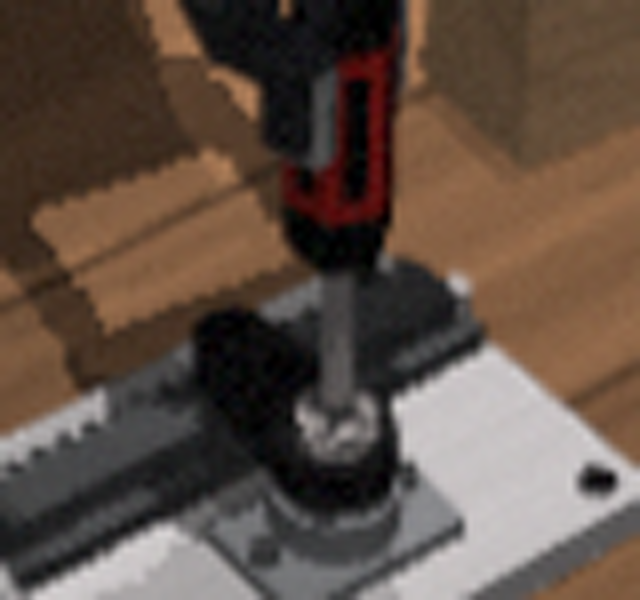

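Emit:
carry_out:
  targets:
    - [[0,0,0.4,0],[0.1,0,0.05,2.5],[0.1,0,0.05,2.5],[0.1,0,0.05,2.5],[0.1,0,0.05,2.5],[0.1,0,0.05,2.5]]

```text
time: 18.15
ee_pos: [568.3, 22.5, 193.6]
orientation: [2.12, 2.314, 0.004]
wrist_force: [0.2, -0.9, 9.7]
grip_width: 0.362
```

```bash
python3 -c "
from h import *; s,R=state()"
```

```text
t 18.15 tcp [568.3  22.5 193.6] yaw x 95.0 z [ 0.004 -0.    -1.   ] q [-0.16  0.5   1.62  0.    1.02 -1.82] F [ 0.2 -0.9  9.7] M [-0.22 -0.02  0.01] g 30.9
```

Emit:
carry_out:
  targets:
    - [[0.1,0,0,2.5],[0.1,0,0,2.5],[0.1,0,0,2.5],[0,0,0,0]]

```text
time: 18.55
ee_pos: [568.5, 22.7, 193.7]
orientation: [2.265, 2.172, 0.004]
wrist_force: [0.3, -1.2, 7.4]
grip_width: 0.36
```

Emit:
carry_out:
  targets:
    - [[0.1,0,0,2.5],[0.1,0,0,2.5],[0,0,0,0]]

```text
time: 18.85
ee_pos: [568.5, 22.8, 193.6]
orientation: [2.357, 2.071, 0.004]
wrist_force: [0.3, -0.7, 8.6]
grip_width: 0.362
```

```bash
python3 -c "
from h import *; s,R=state()"
```

```text
t 18.85 tcp [568.5  22.8 193.6] yaw x 82.6 z [ 0.005 -0.001 -1.   ] q [-0.16  0.5   1.62 -0.    1.02 -1.6 ] F [ 0.3 -0.7  8.6] M [-0.19 -0.14  0.18] g 30.9
```

Emit:
carry_out:
  targets:
    - [[0.1,0,0.05,2.5],[0.1,0,0.05,2.5],[0.1,0,0.05,2.5],[0.1,0,0.05,2.5],[0,0,0,0]]

```text
time: 19.35
ee_pos: [568.7, 23.2, 193.4]
orientation: [2.529, 1.858, 0.005]
wrist_force: [0.9, 0.6, 8.2]
grip_width: 0.358
```

```bash
python3 -c "
from h import *; s,R=state()"
```

```text
t 19.35 tcp [568.7  23.2 193.4] yaw x 72.6 z [ 0.005 -0.001 -1.   ] q [-0.16  0.5   1.62 -0.    1.02 -1.42] F [0.9 0.6 8.2] M [-0.23 -0.21  0.23] g 30.6
```

Emit:
carry_out:
  targets:
    - [[0.1,0,0.3,3],[0.15,0,0.2,4],[0.15,0,0.1,4],[0.15,0,0.07,4],[0.15,0,0.07,4],[0.15,0,0.07,4],[0.15,0,0.07,4],[0.15,0,0.07,4],[0.15,0,0.07,4],[0.15,0,0.07,4]]

```text
time: 20.35
ee_pos: [570.2, 24.1, 192.8]
orientation: [3.005, 0.905, 0.009]
wrist_force: [0.3, -1.9, 9.1]
grip_width: 0.362
```

```bash
python3 -c "
from h import *; s,R=state()"
```

```text
t 20.35 tcp [570.2  24.1 192.8] yaw x 33.5 z [ 0.006 -0.002 -1.   ] q [-0.15  0.5   1.62 -0.    1.02 -0.74] F [ 0.3 -1.9  9.1] M [-0.34 -0.29  0.23] g 30.9
```

Emit:
carry_out:
  targets:
    - [[0.15,0,0.3,4],[0.15,0,0.2,4],[0.15,0,0.07,4],[0.15,0,0.07,4],[0.15,0,0.07,4],[0.15,0,0.07,4],[0.15,0,0.07,4],[0.15,0,0.07,4],[0.15,0,0.07,4],[0.15,0,0.07,4]]

```text
time: 21.35
ee_pos: [572.1, 24.0, 192.1]
orientation: [3.134, -0.177, 0.012]
wrist_force: [0.5, -2.3, 9.5]
grip_width: 0.364
```

```bash
python3 -c "
from h import *; s,R=state()"
```

```text
t 21.35 tcp [572.1  24.  192.1] yaw x -6.5 z [ 0.008 -0.003 -1.   ] q [-0.15  0.5   1.61 -0.    1.02 -0.04] F [ 0.5 -2.3  9.5] M [-0.61 -0.34  0.21] g 31.0
```

Emit:
carry_out:
  targets:
    - [[0.1,0.3,0.3,4],[0.1,0.3,0.2,4],[0.15,0,0.07,4],[0.15,0,0.07,4],[0.15,0,0.07,4],[0.15,0,0.07,4],[0.15,0,0.07,4],[0.15,0,0.07,4]]

```text
time: 22.15
ee_pos: [573.4, 22.7, 191.6]
orientation: [2.966, -1.035, 0.014]
wrist_force: [1.3, -3.0, 11.7]
grip_width: 0.363
```

```bash
python3 -c "
from h import *; s,R=state()"
```

```text
t 22.15 tcp [573.4  22.7 191.6] yaw x -38.5 z [ 0.008 -0.003 -1.   ] q [-0.15  0.51  1.61 -0.    1.02  0.52] F [ 1.3 -3.  11.7] M [-0.72 -0.26  0.23] g 31.0
```

Emit:
carry_out:
  targets:
    - [[0.1,0.3,0.2,3],[0.11,0.2,0.1,3],[0.11,0,0.05,3],[0.11,0,0.05,3],[0.11,0,0.05,3],[0.11,0,0.05,3]]

```text
time: 22.75
ee_pos: [573.6, 21.7, 191.3]
orientation: [-2.768, 1.484, -0.015]
wrist_force: [0.4, -2.8, 12.4]
grip_width: 0.359
```

```bash
python3 -c "
from h import *; s,R=state()"
```

```text
t 22.75 tcp [573.6  21.7 191.3] yaw x -56.4 z [ 0.009 -0.004 -1.   ] q [-0.16  0.51  1.61 -0.    1.02  0.83] F [ 0.4 -2.8 12.4] M [-0.75 -0.22  0.36] g 30.7
```

Emit:
carry_out:
  targets:
    - [[0.1,0.1,0.1,3],[0.1,0,0.05,3],[0,0,0,0]]

```text
time: 23.05
ee_pos: [573.5, 21.4, 191.3]
orientation: [-2.688, 1.624, -0.015]
wrist_force: [0.2, -2.9, 13.5]
grip_width: 0.365
```

```bash
python3 -c "
from h import *; s,R=state()"
```

```text
t 23.05 tcp [573.5  21.4 191.3] yaw x -62.3 z [ 0.009 -0.004 -1.   ] q [-0.16  0.51  1.61 -0.    1.02  0.93] F [ 0.2 -2.9 13.5] M [-0.89 -0.16  0.5 ] g 31.1
```

Emit:
carry_out:
  targets:
    - [[0.1,0,0.05,3],[0,0,0,0],[0,0,0,0],[-0.1,0,0,-4],[-0.1,0,0,-3],[0,0,-2,0],[0,0,-3,0],[0,0,-5,0],[0,0,-12,0],[0,0,-15,0]]

```text
time: 24.05
ee_pos: [567.8, 24.0, 223.6]
orientation: [2.741, -1.533, -0.011]
wrist_force: [0.0, -0.8, -3.0]
grip_width: 0.357
```

```bash
python3 - <<'E'
from h import *
s,R=state()
im=vision.read_camera("scene")[:,:,::-1];cv2.imwrite("pics/s5.png",im)
np.set_printoptions(linewidth=200)
print("shank");print(im[176:190,226:250].mean(2).astype(int))
E
```

```text
t 24.05 tcp [567.8  24.  223.6] yaw x -58.4 z [-0.007  0.002 -1.   ] q [-0.16  0.46  1.58  0.    1.11  0.86] F [ 0.  -0.8 -3. ] M [-0.01 -0.02 -0.03] g 30.5
shank
[[ 94  94  96  75  55  55  52  49  51  66  71  71  76  94  94  96 102 103 103 107 105 104 104 100]
 [ 95  97  96  96  74  51  51  53  58  67  67  65  75  91  98  99 104 105 104 105 104 104 101 101]
 [ 96  95  97  97  96  77  56  56  53  66  68  69  71  99 106 106 105 103  99 101 101 102 102 103]
 [ 98  97  99  96  97  98  61  49  58  69  72  67  61  86  96 105 105 101 102 104 103 102 101  98]
 [ 99 103 102  99  96  96  72  55  57  66  68  70  60  58  71  96 102 104 103 101 102 100  97 100]
 [ 99  95  95  95  84  83  85  61  54  66  73  67  59  62  72  84 103 103  95  89  95  98 100  99]
 [ 98  88  87  80  55  51  56  55  59  68  68  65  67  73  90  93  99 100  67  56  69  85  91  98]
 [ 89  61  52  55  53  53  52  55  55  69  68  70  73  71  52  49  68  89  61  37  39  49  67  92]
 [ 56  51  51  52  55  56  58  62  67  68  68  71  58  25   3  19  33  44  50  42  37  40  37  74]
 [ 52  56  54  55  54  60  74  88  85  71  68  75  44  24  24  30  34  37  37  38  33  41  40  42]
 [ 55  55  58  64  76  84 106 105  85  73  75  82  57  40  37  37  40  38  40  37  35  31  34  36]
 [ 55  57  74  86 105 107 101  93  81  72  84  87  59  42  36  41  40  34  43  34  35  49  41  32]
 [ 61  83 106 104 100 104  98  67  61  71  86  84  60  40  38  36  43  37  37  34  38  59  48  27]
 [ 71  86  95  97  91  90  65  36  44  77  87  89  63  39  39  36  40  39  39  41  33  30  31  25]]
```

Emit:
carry_out:
  targets:
    - [[0,0,-5,-8.3],[0,0,0,-8.3],[0,0,0,-8.3],[0,0,0,-8.3],[0,0,0,-8.3],[0,0,0,-8.3],[0,0,0,-8.3],[0,0,0,-8.3],[0,0,0,-8.3],[0,0,0,-8.3]]

```text
time: 25.1
ee_pos: [568.7, 23.8, 228.9]
orientation: [-3.065, -0.677, 0.005]
wrist_force: [-0.5, 1.1, -2.0]
grip_width: 0.354
```

Emit:
carry_out:
  targets:
    - [[0,0,0,-8.3],[0,0,0,-8.3],[0,0,0,-8.3],[0,0,0,-8.3],[0,0,0,-8.3],[0,0,0,-8.3],[0,0,0,-8.3],[0,0,0,-8.3],[0,0,0,-8.3],[0,0,0,-8.3]]

```text
time: 26.1
ee_pos: [568.7, 23.8, 228.9]
orientation: [-1.846, -2.537, 0.001]
wrist_force: [-0.1, 0.1, -2.0]
grip_width: 0.358
```

```bash
python3 -c "
from h import *; s,R=state(); print(R.T@(np.array([424.6,297.2,228])-s['ee_pos']))"
```

```text
t 26.1 tcp [568.7  23.8 228.9] yaw x 107.9 z [-0.004  0.002 -1.   ] q [-0.15  0.46  1.57  0.    1.11 -2.04] F [-0.1  0.1 -2. ] M [-0.   -0.02 -0.07] g 30.6
[304.43188242 -52.95516437   1.94446581]
```

Emit:
carry_out:
  targets:
    - [[25,-4.4,0,0],[38,-6.6,0,0],[38,-6.6,0,0],[38,-6.6,0,0],[38,-6.6,0,0],[38,-6.6,0,0],[38,-6.6,0,0],[35,-6.1,0,0],[16.4,-2.9,0,0],[0,0,0,0]]

```text
time: 27.1
ee_pos: [424.7, 298.9, 229.1]
orientation: [-1.849, -2.536, 0.004]
wrist_force: [-0.2, -0.6, -1.8]
grip_width: 0.353
```

```bash
python3 - <<'E'
from h import *
robot.get_state()
t=vision.read_camera("top")[:,:,::-1];s=vision.read_camera("scene")[:,:,::-1]
a=cv2.resize(t[175:245,215:305],(450,350),interpolation=cv2.INTER_CUBIC);a=cv2.copyMakeBorder(a,0,200,0,0,0)
h=cv2.resize(t[189:209,249:269],(200,200),interpolation=cv2.INTER_CUBIC);a[350:550,:200]=h
b=cv2.resize(s[80:180,240:303],(346,550),interpolation=cv2.INTER_CUBIC)
cv2.imwrite("pics/ins.png",np.hstack([a,b]))
s,R=state(); print(R.T@(np.array([424.6,297.2,228])-s['ee_pos']))
E
```

```text
t 27.2 tcp [426.7 297.  229.3] yaw x 107.7 z [-0.002 -0.001 -1.   ] q [ 0.39  0.39  1.7  -0.    1.06 -1.49] F [ 0.8  0.6 -2. ] M [ 0.04 -0.01  0.04] g 30.3
[ 0.80020758 -1.95341522  1.26371366]
```

View pics/ins.png

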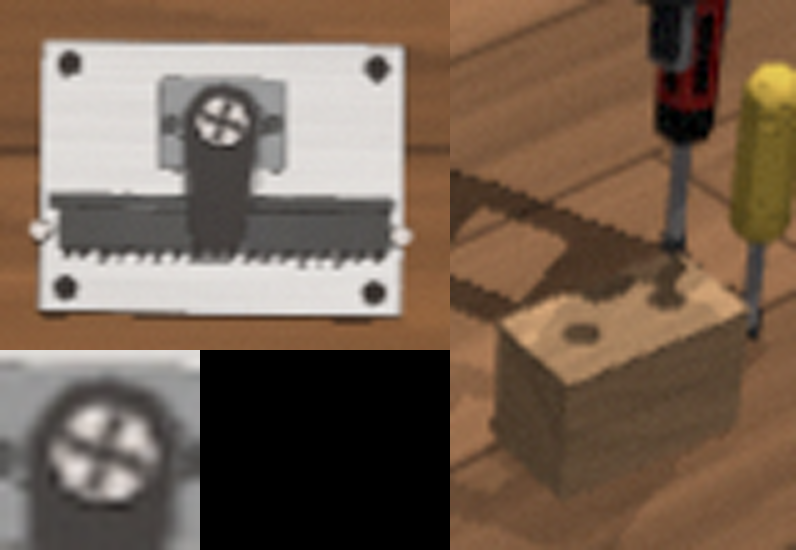

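Emit:
carry_out:
  targets:
    - [[0,0,0,0],[0,0,0,0],[0,0,0,0],[0,0,0,0]]

```text
time: 27.6
ee_pos: [428.0, 296.6, 229.5]
orientation: [-1.857, -2.534, 0.0]
wrist_force: [-0.2, -0.3, -2.2]
grip_width: 0.355
```

```bash
python3 -c "
from h import *; s,R=state(); print(R.T@(np.array([424.6,297.2,228])-s['ee_pos']))"
```

```text
t 27.6 tcp [428.  296.6 229.5] yaw x 107.5 z [-0. -0. -1.] q [ 0.39  0.39  1.69  0.    1.06 -1.49] F [-0.2 -0.3 -2.2] M [-0.02  0.03 -0.03] g 30.3
[ 1.64674846 -3.0898543   1.4682511 ]
```

Emit:
carry_out:
  targets:
    - [[1.6,-3.1,0,0],[0,0,5,0],[0,0,5,0],[0,0,5,0],[0,0,0,0],[0,0,0,0],[0,0,0,0]]

```text
time: 28.3
ee_pos: [424.4, 297.8, 214.5]
orientation: [1.855, 2.535, 0.0]
wrist_force: [0.2, -0.2, -2.7]
grip_width: 0.354
```

```bash
python3 - <<'E'
from h import *
s,R=state(); print(R.T@(np.array([424.6,297.2,126.5])-s['ee_pos']))
s=vision.read_camera("scene")[:,:,::-1];np.set_printoptions(linewidth=200);
h=cv2.cvtColor(np.ascontiguousarray(s),cv2.COLOR_BGR2HSV);print(s[114:134,270:292].mean(2).astype(int))
E
```

```text
t 28.3 tcp [424.4 297.8 214.5] yaw x 107.6 z [ 0.  0. -1.] q [ 0.4   0.41  1.72  0.    1.02 -1.48] F [ 0.2 -0.2 -2.7] M [-0.04  0.05  0.04] g 30.2
[-6.43290569e-01 -5.40730521e-02  8.80406190e+01]
[[108 108 112 110 111 108 107 106 106  87  65  64  60 100 105  94  78  81  91 101 103  81]
 [110 110 111 108 107 105 106 104 109  81  66  64  66  97 105 105 102  84  77  86  93  79]
 [111 106 107 109 107 106 106 106 104  78  63  64  70 102 103 104 103 103  95  82  81  65]
 [106 108 107 105 107 104 107 104 106  82  65  64  71  98 107 107 109 111 109 104  83  62]
 [107 108 108 104 107 103 102 105 106  75  63  65  71 103 110 107 108 110 108 111  98  67]
 [104 104 105 107 105 105 105 106 104  69  64  64  81 104 109 108 109 111 113 113 101  66]
 [105 104 105 104 106 102 105 102 106  75  68  67  82 108 109 108 112 111 114 117 113  72]
 [ 96  95 100 105 103 105 103 106 104  71  77  72  95 108 111 114 116 119 117 119 121  84]
 [ 51  55  90  91  94 104 109 110  96  69  77  80  93 111 116 118 120 123 117 116 118 108]
 [ 55  53  58  58  54  91  98  98  98  70  75  82  99 115 118 118 122 119 118 118 11
[... 217 characters left out ...]
5  69  49  68  83  77  63 108 117 114 117 114 114 116 118 118]
 [ 55  61  60  66  64  65  72  73  49  58  65  56  46  97 114 116 117 115 117 116 116 124]
 [ 58  63  68  75  75  75  80  65  35  25  38  32  48 118 118 120 119 117 115 117 119 121]
 [ 61  68  70  76  74  75  78  61  36  32  33  41  78 122 131 128 132 120 119 121 121 120]
 [ 58  56  56  54  55  69  72  72  57  42  50  52 126 129 131 130 148 143 130 123 120 116]
 [ 56  54  74  79  82  84  65  60  62  56  59  82 135 129 135 132 148 156 146 124 105 101]
 [ 54  54 115 121 128 130  86  64  63  58  61 110 139 128 147 155 157 157 158 132  98  74]
 [ 54  79 121 134 139 130  95  61  55  58  56  77 103 129 149 160 164 160 161 158 145 120]]
```

Emit:
carry_out:
  targets:
    - [[-0.3,0,4,0],[0,0,4,0],[0,0,4,0],[0,0,4,0],[0,0,4,0],[0,0,4,0],[0,0,4,0],[0,0,4,0]]

```text
time: 29.15
ee_pos: [424.6, 297.2, 182.2]
orientation: [1.855, 2.535, -0.0]
wrist_force: [1.1, -2.8, -0.9]
grip_width: 0.353
```

```bash
python3 -c "
from h import *; s,R=state(); print(R.T@(np.array([424.6,297.2,126.5])-s['ee_pos']))"
```

```text
t 29.15 tcp [424.6 297.2 182.2] yaw x 107.6 z [ 0.001 -0.    -1.   ] q [ 0.4   0.45  1.75 -0.    0.94 -1.48] F [ 1.1 -2.8 -0.9] M [-0.53 -0.2  -0.02] g 30.1
[ 4.27464026e-02 -7.11262652e-02  5.57436136e+01]
```

Emit:
carry_out:
  targets:
    - [[0,0,5,0],[0,0,5,0],[0,0,5,0],[0,0,5,0],[0,0,5,0],[0,0,5,0],[0,0,5,0],[0,0,5,0],[0,0,5,0],[0,0,3,0]]

```text
time: 30.15
ee_pos: [424.5, 297.4, 134.0]
orientation: [1.855, 2.535, -0.0]
wrist_force: [1.7, -2.3, -0.5]
grip_width: 0.359
```

```bash
python3 -c "
from h import *; s,R=state(); print(R.T@(np.array([424.6,297.2,126.5])-s['ee_pos']))"
```

```text
t 30.15 tcp [424.5 297.4 134. ] yaw x 107.6 z [ 0. -0. -1.] q [ 0.4   0.53  1.79 -0.    0.82 -1.48] F [ 1.7 -2.3 -0.5] M [-0.87 -0.48 -0.01] g 30.6
[-0.18342279  0.07882591  7.51251843]
```

Emit:
carry_out:
  targets:
    - [[0,0,3,0],[0,0,2,0],[0,0,1.5,0],[0,0,1,0],[0,0,0,0]]

```text
time: 30.65
ee_pos: [424.4, 297.4, 126.9]
orientation: [1.855, 2.535, 0.0]
wrist_force: [1.6, -4.0, -1.5]
grip_width: 0.356
```

```bash
python3 -c "
from h import *; s,R=state()"
```

```text
t 30.65 tcp [424.4 297.4 126.9] yaw x 107.6 z [ 0.  0. -1.] q [ 0.4   0.54  1.8  -0.    0.8  -1.48] F [ 1.6 -4.  -1.5] M [-0.92 -0.56  0.01] g 30.4
```

Emit:
carry_out:
  targets:
    - [[0,0,1,0],[0,0,1,0],[0,0,0,0]]

```text
time: 30.95
ee_pos: [424.6, 297.5, 126.4]
orientation: [1.855, 2.535, 0.001]
wrist_force: [-0.2, -5.7, 10.0]
grip_width: 0.356
```

```bash
python3 -c "
from h import *; s,R=state()"
```

```text
t 30.95 tcp [424.6 297.5 126.4] yaw x 107.6 z [ 0.001  0.    -1.   ] q [ 0.4   0.54  1.8  -0.    0.8  -1.48] F [-0.2 -5.7 10. ] M [-1.09 -0.23  0.06] g 30.4
```

Contact at the original height (126.4), so the handle foot is on the block. Release and back off upward.

Emit:
carry_out:
  targets:
    - [[0,0,-1,0],[0,0,0,0],[0,0,0,0],[0,0,0,0],[0,0,0,0]]
  fingers: 65

```text
time: 31.45
ee_pos: [424.1, 297.6, 125.8]
orientation: [-1.855, -2.535, 0.0]
wrist_force: [0.0, -0.1, -0.6]
grip_width: 0.762
```

Emit:
carry_out:
  targets:
    - [[0,0,-10,0],[0,0,-20,0],[0,0,-25,0],[0,0,-30,0],[0,0,-30,0],[-30,-20,0,0],[-40,-20,0,0],[-40,-20,0,0],[-40,-20,0,0],[0,0,0,0]]

```text
time: 32.45
ee_pos: [392.4, 126.5, 241.5]
orientation: [1.863, 2.529, -0.003]
wrist_force: [-0.2, 0.0, -0.6]
grip_width: 0.763
```

```bash
python3 - <<'E'
from h import *
state()
t=vision.read_camera("top")[:,:,::-1];s=vision.read_camera("scene")[:,:,::-1];s0=cv2.imread("pics/scene0.png");state()
a=cv2.resize(t[175:285,100:310],(700,367),interpolation=cv2.INTER_CUBIC)
bb=np.hstack([cv2.resize(x[90:170,235:312],(222,230),interpolation=cv2.INTER_CUBIC) for x in(s0,s)]);bb=np.hstack([bb,np.zeros((230,700-bb.shape[1],3),np.uint8)])
cv2.imwrite("pics/end.png",np.vstack([a,bb]))
E
```

```text
t 32.45 tcp [392.4 126.5 241.5] yaw x 107.2 z [-0.001 -0.001 -1.   ] q [ 0.04  0.23  1.92 -0.    1.   -1.83] F [-0.2  0.  -0.6] M [ 0.05  0.   -0.02] g 65.2
t 32.55 tcp [393.8 129.7 241.7] yaw x 107.4 z [ 0.001  0.001 -1.   ] q [ 0.05  0.23  1.92  0.    0.99 -1.83] F [-0.3  0.4  0.6] M [ 0.02 -0.    0.05] g 64.9
```

View pics/end.png

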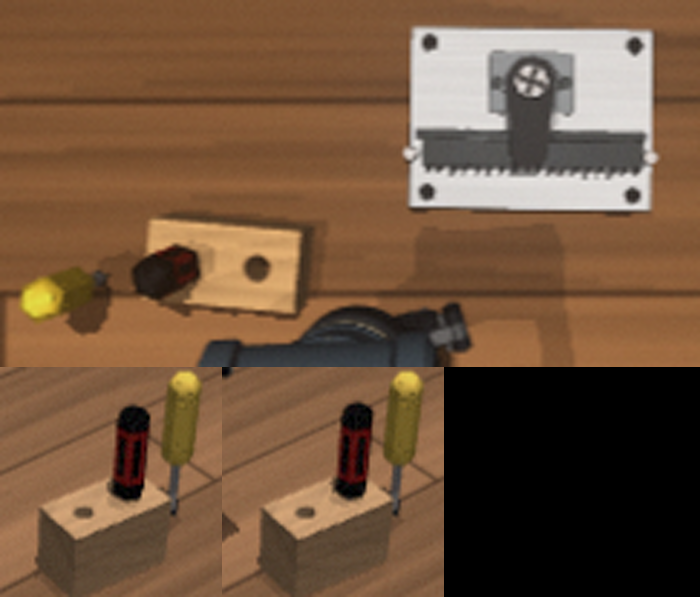

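```bash
python3 - <<'E'
from h import *
A=[cv2.imread("pics/scene0.png"),vision.read_camera("scene")[:,:,::-1]]
B=[cv2.imread("pics/top0.png"),vision.read_camera("top")[:,:,::-1]]
for im in A:
    g=im.astype(int); dk=(g.max(2)<70); red=(g[...,2]>1.8*g[...,1])&(g[...,2]>60)&(g[...,1]<45); m=dk|red
    y,x=np.nonzero(m[98:142,268:292]);y+=98;x+=268; k=y<138
    print("scene rows",y.min(),[(r,x[y==r].min(),x[y==r].max()) for r in range(100,140,4) if (y==r).any()],"c",x[k].mean().round(2),y[k].mean().round(2),"red",np.argwhere(red[98:142,268:292]).mean(0)+[98,268])
for im in B:
    g=im.astype(int); m=(g.max(2)<60); y,x=np.nonzero(m[245:275,138:160]); print("top dark",x.mean()+138,y.mean()+245)
np.set_printoptions(precision=2,suppress=True)
print([proj("scene",(424.5,296.3,z)) for z in(80,95,180)],proj("scene",(421.5,299.3,180)))
state()
E
```

```text
scene rows 103 [(104, np.int64(278), np.int64(284)), (108, np.int64(276), np.int64(286)), (112, np.int64(276), np.int64(286)), (116, np.int64(275), np.int64(285)), (120, np.int64(275), np.int64(285)), (124, np.int64(275), np.int64(284)), (128, np.int64(275), np.int64(284)), (132, np.int64(274), np.int64(283))] c 280.0 119.2 red [121.19 280.12]
scene rows 102 [(104, np.int64(278), np.int64(286)), (108, np.int64(276), np.int64(286)), (112, np.int64(276), np.int64(286)), (116, np.int64(276), np.int64(285)), (120, np.int64(276), np.int64(285)), (124, np.int64(276), np.int64(285)), (128, np.int64(275), np.int64(284)), (132, np.int64(274), np.int64(284))] c 280.4 118.64 red [119.76767677 280.6969697 ]
top dark 150.15135135135137 255.46486486486486
top dark 148.76142131979697 256.44162436548226
[array([278.38, 133.89]), array([278.7 , 129.75]), array([280.66, 105.11])] [280.73 104.28]
t 32.65 tcp [394.  131.  241.5] yaw x 107.6 z [ 0.  0. -1.] q [ 0.05  0.23  1.92  0.    0.99 -1.83] F [ 0.  -0.3 -0.3] M [-0.02 -0.09 -0.02] g 64.9
```

```bash
python3 -c "
from bench import robot; print(robot.hand_in())"
```

```text
the job is handed in; nothing more can be done
None
```

The hook is swung square, the screw is driven tight with the red driver, and the driver is back in its original hole. I handed the job in at about 33 s; no verdict was reported.

- **Hook:** the top view showed the arm within about 0.06 rad of square across the rack, and the rack against its fence as before. I judged nose pressure on the rack only from the screw being at its stop; I did not measure it directly.
- **Screw:** I kept pressing down at about 10–15 N while turning. The turning moment held at about 0.23 N m, then rose to 0.50 N m at the stop, and the bit followed the screw down. The cross angle in the top view puts the screw at about 5.1 rad, against 5.0 for fully tight.
- **Driver:** its handle met the block at the gripper height I picked it up at (126.4 mm against 126.5 mm). After I let go, pictures showed it upright and about 4 mm sideways from its first position, within the hole's slack. The gripper was clear of everything.

**Off the plan:**
- The first two grips were off the handle's flats (33.4 and 31.9 mm openings), so I regripped until it read 30.5 mm.
- The bit seated about 15° away from where I had estimated. I took it as seated from the torque and the sinking, not from a picture.

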